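Unlock a hook plate and turn it out through its guard slot

TASK

Set the red bin on the bench, low lip first, close against the side of the yellow guard where the cross pin will come out, then pick up the punch and drive the brass pin right through its holes so that it drops into the bin, and lay the punch down flat on the bench. Then turn the freed steel hook plate until its foot lines up with the slot in the guard, draw it up out of the slot without forcing it, and stand it upright on its foot, wholly on the black mat. Handle the pin only with the punch, and leave the ear defenders, folding rule and grinder where they are.

Things in the scene. Friction and masses are not known exactly. Their poses are not given: they have to be found in the camera images.
- fixture: Guarded holding fixture, fixed to the bench. Origin on the bench top under the stem of the hook plate; z up. Dark base plate 8 mm thick, x -50 to 118, y -92 to 32 mm. Over it a yellow guard bridge, x -50 to 116, y -32 to 32 mm: a plate 52 to 58 mm above the bench on two end walls, open below on both y sides.
- slot_mid (a point): Middle of the slot in the guard plate, on its upper face (58 mm above the bench), 37 mm to +x of the fixture's origin; axes as the fixture's. The slot is 114 mm long (x) and 38 mm wide (y): in the fixture's frame x -20 to 94, y -19 to 19 mm.
- bore_mouth (a point): Where the punch enters: centre of the hole in the outer face of the -y lug; axes as the fixture's. Two upright grey lugs stand on the guard at fixture y -32 to -22 and 22 to 32 mm (x -22 to 22, top 102 mm above the bench), with 20 mm round through-holes along y, at x = 0, 82 mm above the bench. The pin is to be driven towards +y.
- catch_spot (a point): Point on the bench 112 mm to +y of the fixture's origin: the good place for the centre of the bin (bin's y axis along the fixture's y, so low lip next to the guard), which leaves about 5 mm between bin and guard.
- hook: Bright steel L-shaped hook plate, 0.4 to 0.65 kg, standing loose on the base plate (8 mm up), foot under the guard, at first pointing to the fixture's -y, crosswise to the slot. Origin on the foot's underside under the stem; z up, x along the foot. Foot x -12 to 80 mm, 24 mm wide, 14 mm high. Turned a quarter turn anticlockwise (seen from above) the foot lies along the slot and passes up.
- hook_tang (a point): Middle of the hook's flat grip tang, 122 mm above the foot's underside; axes as the hook's. Tang 14 mm thick (x), 26 mm wide (y), 91 to 143 mm above the foot's underside: grip it across x, above the lugs. Below it an eye 34 mm wide, 14 mm thick, 57 to 91 mm up, with a 24 mm hole along x for the pin; below that a round stem 16 mm thick.
- hook_heel (a point): Heel end of the hook's foot, on its underside (12 mm behind the stem's axis).
- hook_toe (a point): Toe end of the hook's foot, on its underside (80 mm from the stem's axis).
- pin: Oiled brass cross pin, 16 mm diameter, 100 mm long, 0.11 to 0.2 kg, lying loosely in both lugs and the hook's eye, sticking out about 18 mm on each side; it locks the hook. Its x axis runs along it. Pushed from the -y side it slides easily (friction about 0.2) and tips out near the end; the punch's tip should travel some 20 mm beyond the outer face of the +y lug, so that the tail drops clear.
- pin_center (a point): Centre of the pin (about 80 mm above the bench at first).
- punch: Pin punch, 200 mm long, about 0.3 kg, lying on the bench. Origin under its balance point; x towards its tip. Blue square handle 18 by 18 mm from x -75 to 10 mm; round steel shank 12 mm diameter from x 10 to 125 mm. Its centre line is 9 mm above its underside. Grip it across its y at the origin.
- punch_tip (a point): Centre of the punch's flat tip, 125 mm ahead of the balance point, on the centre line.
- bin: Open red picking bin, 0.2 to 0.42 kg, 110 mm (x) by 150 mm (y), walls 8 mm thick, floor 6 mm thick. Its +y wall and the sides near it are 50 mm high; at the -y end the sides drop to 30 mm and the end is only a lip 16 mm high, which should face the guard so that the pin tips in over it. Origin at the centre of its underside. Grip it from above by the middle of its +y wall (wall centre at y 71 mm).
- mat: Black rubber mat, 180 by 180 mm, 6 mm thick, fixed to the bench. Origin at the centre of its underside.
- earmuffs: Bystander: black ear defenders, 175 mm wide with their band lying flat, 80 mm high. Origin on the bench between the cups.
- rule: Bystander: folded yellow folding rule, 200 by 20 by 16 mm. Origin at the centre of its underside, x along it.
- grinder: Bystander: cordless angle grinder lying down, about 320 mm long, 110 mm high at the disc. Origin under its middle, x towards the disc.
Mind the look-alikes: they are no part of the job. Of the things shaped like the hook, the steel one is meant.

How it is judged:
On the way, in this order (a step that is already met when the one before it is completed fails the run):
1. the red bin stands on the bench at the pin's exit, its centre within 60 mm of the catch spot (horizontal distance between bin and catch_spot below 0.06 m and height (world z) of bin below 0.008 m and angle between bin's own z axis and vertical below 0.1 rad and contact force between the fingers and bin below 0.2 N), for 0.2 s.
2. the punch is driving the pin through the holes (the pin has moved at least 15 mm along the hole, still held up in it, with the punch pressing it) (contact force between punch and pin above 0.1 N and y of pin_center in the frame of fixture above 0.015 m and height (world z) of pin_center above 0.06 m).
3. the pin has dropped into the bin (x of pin_center in the frame of bin between -0.055 and 0.055 m and y of pin_center in the frame of bin between -0.075 and 0.075 m and z of pin_center in the frame of bin below 0.032 m and angle between bin's own z axis and vertical below 0.1 rad), for 0.2 s.
4. the punch lies on the bench, released (height (world z) of punch below 0.012 m and angle between punch's own x axis and vertical above 1.4 rad and linear speed of punch below 0.03 m/s and contact force between punch and bin below 0.2 N and contact force between the fingers and punch below 0.2 N), for 0.2 s.
5. the hook plate's foot is turned in line with the slot (within 0.2 rad, pointing to +x) while still under the guard (angle between the x axis of hook and the x axis of fixture, either way round below 0.2 rad and x of hook_toe in the frame of fixture above 0.05 m and z of hook in the frame of fixture below 0.04 m).
6. the hook plate is drawn up clear out of the guard slot (z of hook in the frame of fixture above 0.062 m and horizontal distance between hook and fixture below 0.03 m and angle between hook's own z axis and vertical below 0.3 rad).
At the end, for the whole second after the job is handed in: The hook plate stands upright (within 0.12 rad) and at rest on the mat, its foot wholly on it; the pin lies down in the red bin (its centre less than 32 mm above the underside of the bin), which stands level on the bench; the punch lies flat on the bench (or mat), at rest and not on the bin (all of step 3 and angle between hook's own z axis and vertical below 0.12 rad and x of hook_heel in the frame of mat between -0.093 and 0.093 m and y of hook_heel in the frame of mat between -0.093 and 0.093 m and x of hook_toe in the frame of mat between -0.093 and 0.093 m and y of hook_toe in the frame of mat between -0.093 and 0.093 m and z of hook in the frame of mat below 0.01 m and linear speed of each of hook, punch below 0.03 m/s and angular speed of hook below 0.2 rad/s and height (world z) of punch below 0.012 m and angle between punch's own x axis and vertical above 1.4 rad and contact force between punch and bin below 0.2 N and height (world z) of bin below 0.008 m); the robot touches nothing.
It fails at once if the gripper handles the pin (more than 1 N between fingers and pin) (contact force between the fingers and pin above 1 N).
It fails at once if the hook plate is forced against the fixture (more than 40 N) (contact force between hook and fixture above 40 N).
It fails at once if the ear defenders, the folding rule or the grinder is disturbed (moved more than 25 mm) (distance of any of earmuffs, rule, grinder from where it was at the start of the episode above 0.025 m).
It also fails if it takes over 72 s, if anything falls off the work surface, if the arm or the gripper's body presses on something with over 40 N, if the wrist force passes 120 N, or if a joint passes its speed limit or range.

ROBOT

A 6-joint arm with a two-finger parallel gripper is mounted at the origin on the work surface. World frame = base frame: x ahead of the robot, y to its left, z up, the work surface at z = 0. Lengths are in m, angles in rad, forces in N, time in s.
With the tool pointing down it reaches from about 0.4 to 0.825 m from the base axis. Payload 7 kg.
Tool frame: the origin (TCP) lies on the centre line of the jaws, within the pads' length; the fingertips stand arm.tip_reach ahead of it and the grasp point (between the pads) lies 5 mm behind it (arm.tip_reach is the distance from the TCP to the fingertips, in m); z points along the fingers, y is the line along which they close (so a half turn about z gives the same grasp; the last joint's range is limited). The gripper opens to 88 mm and grips with 3 to 60 N. Pads are 19 mm wide; open, the fingers measure 130 mm over their backs; the gripper's body (78 mm by 193 mm) begins 47 mm behind the grasp point.
Start: joints at [-0.991, 0.359, 0.012, 0, -1.224, -0.288], TCP at [0.194, -0.646, 0.241] pointing down, gripper open.
Joint ranges: [-3.07, 3.07], [-1.43, 2.12], [-1.02, 1.25], [-3.03, 1.67], [-3.05, -0], [-3.03, 3.03]. Speed limits (rad/s): [2.39, 2.39, 3.01, 3.14, 3.14, 3.14].

INTERFACE

Orientations are given as [roll, pitch, yaw] about the fixed x, y, z axes, in that order (R = Rz(yaw) Ry(pitch) Rx(roll)).
In Python, from station import status, optics, order, arm gives the robot as it stands. The module is installed in compiled form; this text tells all that it offers.
- The arm moves only by the shell command python3 -m jog 'ROWS' [FORCE]. ROWS is JSON, a list of rows, each a list of 3 entries, a list of its own where there are three numbers: the gripper command: -1 is shut, 1 is fully open, values between are in proportion, then the shift along the tool's x, y, z in mm, then the turn about the tool's z in rad. A call has 1 to 20 rows; each row is the pose to reach, as a shift and turn from the pose commanded when the call began, along the tool's axes at that moment; what a row does not reach only later rows make up. A row lasts 1/8 s, in which the tool goes at most 62.5 mm and 10.7 degrees, less where a joint would pass 70% of its speed; a pose out of reach is approached as far as the arm can. A call with a gripper value outside its range is refused whole. The fingers move at their own pace and stop on an object; FORCE is the grip in N (left out, the last holds). Time passes only in rows, so rows that repeat a pose let the fingers close. It gives the time, the measured TCP pose, the force, the opening and the grip force at its end, in the units of the state.
- status.get_state(): the state, without advancing time (a new reading comes with each control period).
- optics.grab_frame(name): name is "scene" or "top"; returns a dict with "color" (420x560x3 uint8, red, green, blue), "mtx" (3x3 intrinsics, pixels), "cam_to_world" (4x4, takes a point from camera to world coordinates). Camera axes: x right, y down, z forward; pixel columns grow to the right and rows downward; lengths in m; the calibration is good to about 2 mm. A picture is of the moment at which its call begins. There is no depth.
- order.job_done(): hands the job in; it is judged then, once.
The state is a dict: "t": time; "q": joint angles; "qd": joint speeds; "joint_efforts": joint torques, N m; "eef_pos": TCP position; "ee_rot": TCP orientation; "force": force on the tool from outside, world axes, zero at the start; "moment": the same for the moment, N m; "width": finger opening in m; "gripper_force": force on a finger pad.
Only numpy, scipy, OpenCV 4.12 (cv2) and the standard library are available. Lean on these libraries where they do the work, as an engineer would, in place of code of your own. Each camera call takes 0.05 s, during which the arm holds its last target. There are 200 camera calls.

## Working session

There is one attempt and no reset: what is moved stays moved. The work goes in short steps, Python scripts to look and compute and a shell command to move; the robot and the scene stay as the last step left them, time stands still between calls to the robot, and variables do not carry over. Pictures are saved under pics/ and viewed, at most 10 in all, crops included, and the job is handed in when it is done.

```bash
mkdir -p pics
python3 - <<'E'
from station import status, optics, order, arm
import cv2,numpy as np
print(status.get_state(), arm.tip_reach)
for n in("scene","top"):
    f=optics.grab_frame(n); cv2.imwrite(f"pics/{n}0.png",cv2.resize(f["color"][...,::-1],(800,600),interpolation=cv2.INTER_CUBIC)); np.savez(f"{n}.npz",**f)
    print(n,f["mtx"].round(1).tolist(),f["cam_to_world"].round(3).tolist())
E
```

```text
{'t': 0.0, 'q': array([-9.90900471e-01,  3.59365310e-01,  1.10388552e-02, -3.63291864e-04,
       -1.22408644e+00, -2.88101041e-01]), 'qd': array([-0.00069402,  0.00045731, -0.00034995,  0.00014236, -0.00125536,
       -0.00019942]), 'joint_efforts': array([-3.32726904e-04, -5.82720315e+01,  2.93063164e+01,  6.99743226e+00,
        6.98520264e-03, -1.29624932e-04]), 'eef_pos': array([ 0.19401971, -0.64601775,  0.23962554]), 'ee_rot': array([ 3.13994567e+00, -1.31924747e-04, -2.84992145e+00]), 'force': array([ 0.24251528, -0.34982757, -0.04643926]), 'moment': array([0.03839969, 0.04186549, 0.0193003 ]), 'gripper_force': 0.0, 'width': 0.08779948723111733} 0.014
scene [[484.0, 0.0, 272.0], [0.0, 484.0, 203.9], [0.0, 0.0, 1.0]] [[-0.273, 0.585, -0.764, 1.275], [0.962, 0.156, -0.225, 0.221], [-0.013, -0.796, -0.605, 0.676], [0.0, 0.0, 0.0, 1.0]]
top [[379.4, 0.0, 279.0], [0.0, 379.4, 206.5], [0.0, 0.0, 1.0]] [[0.016, -0.996, 0.082, 0.486], [-0.999, -0.019, -0.034, 0.001], [0.035, -0.081, -0.996, 0.846], [0.0, 0.0, 0.0, 1.0]]
```

View pics/top0.png

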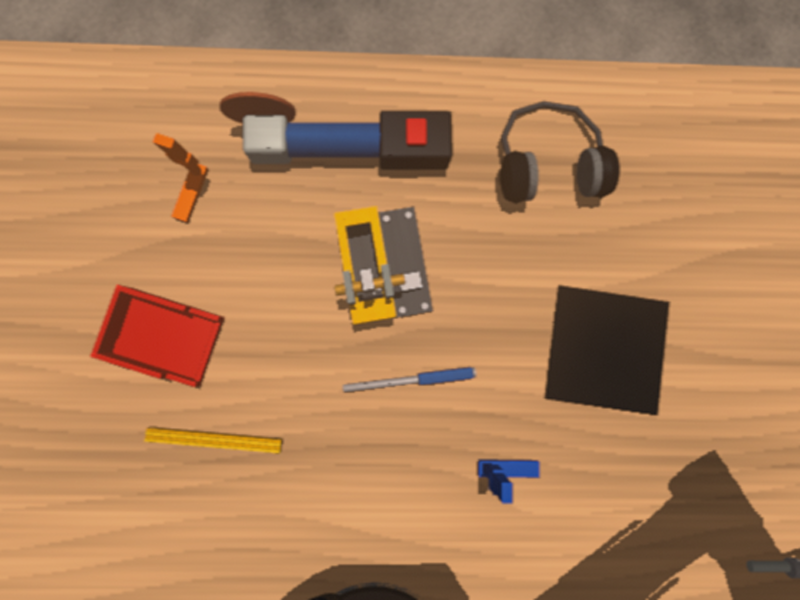

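View pics/scene0.png

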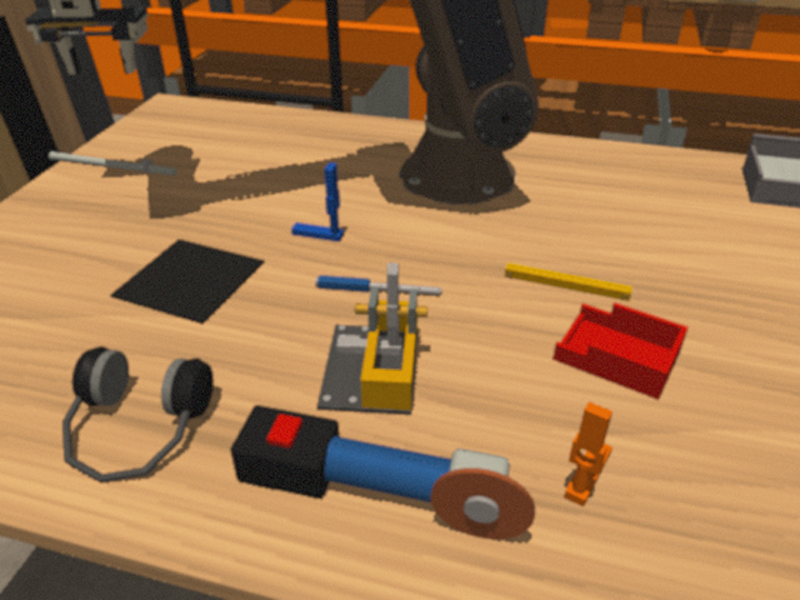

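The top view shows the red bin at (158,335) with its low lip at the right. The guard with the steel hook and pin is at (378,268). The blue-handled punch is at (410,380) with its tip left, and the mat is at (608,350).

Look-alikes:
- **Hooks:** blue at (505,475) and orange at (185,180). The bright steel one in the guard, about (367,280), is the one meant.
- **Bins:** there is a grey one in the scene view at (775,170). The red one is meant.
- **Punches:** there is a grey one at (775,567). The blue-handled one is meant.

Next I take one enlarged crop to confirm.

```bash
cat > h.py <<'E'
import numpy as np,cv2
F={n:np.load(f"{n}.npz") for n in("top","scene")}
def pt(n,u,v,z):  # native pixel -> world at height z
    f=F[n];T=f["cam_to_world"];d=T[:3,:3]@np.linalg.solve(f["mtx"],[u,v,1]);c=T[:3,3]
    return (c+d*(z-c[2])/d[2])
def px(n,p):
    f=F[n];T=f["cam_to_world"];q=f["mtx"]@(T[:3,:3].T@(np.array(p)-T[:3,3]));return q[:2]/q[2]
def crop(n,x0,x1,y0,y1,s):
    c=F[n]["color"][y0:y1,x0:x1,::-1];return cv2.resize(c,None,fx=s,fy=s,interpolation=cv2.INTER_CUBIC)
E
python3 - <<'E'
from h import *
a=crop("top",224,336,136,282,4); b=crop("top",62,160,195,341,3.5)
o=np.zeros((584,448+343,3),np.uint8);o[:,:448]=a;o[:b.shape[0],448:]=b
cv2.imwrite("pics/c1.png",o)
E
```

```text
(no output)
```

View pics/c1.png

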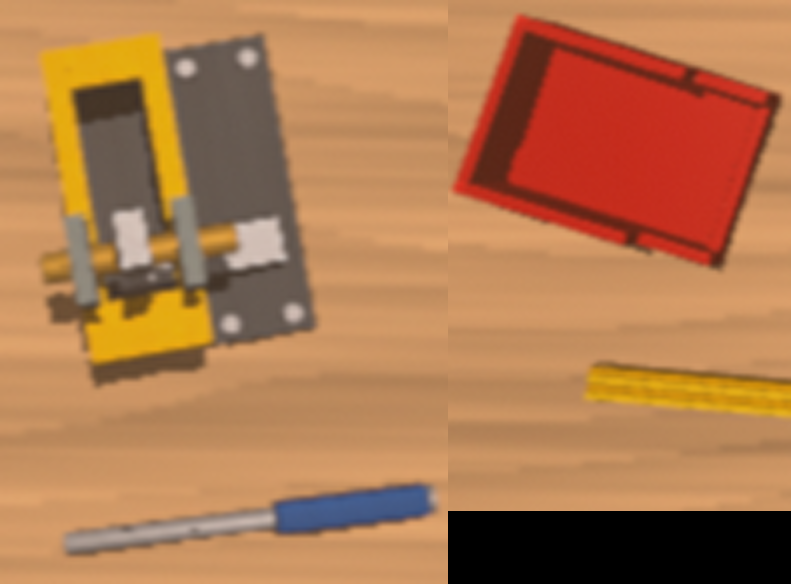

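The crop confirms four things: the bin's lip is to the right (-y), the pin sticks out on both sides, the steel foot points to -y, and the punch tip points left. Next I fit the poses from the corners I read off.

```bash
cat > fit.py <<'E'
from h import *
from scipy.optimize import least_squares
def fit(obs,x0,n="top"):
    def w(p,l): c,s=np.cos(p[2]),np.sin(p[2]); return [p[0]+c*l[0]-s*l[1],p[1]+s*l[0]+c*l[1],l[2]]
    r=least_squares(lambda p:np.concatenate([px(n,w(p,np.array(l)/1000))-np.array(o) for l,o in obs]),x0)
    return r.x,r.fun.reshape(-1,2).round(1).tolist()
A=lambda u,v:(224+(u+.5)/4-.5,136+(v+.5)/4-.5)
B=lambda u,v:(62+(u-448+.5)/3.5-.5,195+(v+.5)/3.5-.5)
M=lambda u,v:((u+.5)*.7-.5,(v+.5)*.7-.5)
if __name__=="__main__":
    np.set_printoptions(precision=4,suppress=True)
    def show(n,o,x0): x,r=fit(o,x0); print(n,x,r); return x
    fx=show("fixture",[((116,32,58),A(41,54)),((116,-32,58),A(162,35)),((-50,32,58),A(92,363)),((-50,-32,58),A(213,345)),((118,-92,8),A(264,37)),((-50,-92,8),A(316,327)),((94,19,58),A(75,91)),((94,-19,58),A(141,81))],[.5,0,0])
    pu=show("punch",[((125,0,9),A(66,543)),((10,0,9),A(275,517)),((-75,0,9),A(434,498))],[.4,0,1.6])
    bi=show("bin",[((55,75,50),B(518,15)),((-55,75,50),B(455,189)),((55,-75,30),B(780,97)),((-55,-75,30),B(721,268))],[.4,.3,0])
    ma=show("mat",[((90,90,6),M(559,286)),((90,-90,6),M(669,301)),((-90,-90,6),M(657,414)),((-90,90,6),M(545,398))],[.4,-.3,0])
    print("pin ends",pt("top",*A(42,270),.08),pt("top",*A(238,238),.08))
    np.savez("poses.npz",fx=fx,pu=pu,bi=bi,ma=ma)
    T=lambda p,l:(np.array(p[:2])+[np.cos(p[2])*l[0]-np.sin(p[2])*l[1],np.sin(p[2])*l[0]+np.cos(p[2])*l[1]])
    print("catch",T(fx,(0,.112)),"bingrip",T(bi,(0,.071)),"target bingrip",T(fx,(0,.183)))
    print("bore mouth",T(fx,(0,-.032)),"toe slot",T(fx,(.037,0)))
E
python3 fit.py
```

```text
fixture [0.5618 0.0185 0.1861] [[-0.1, -0.1], [-0.4, -0.2], [-0.1, 0.6], [0.1, -0.1], [0.4, -0.3], [0.4, 0.8], [-0.8, -0.2], [0.5, -0.5]]
punch [ 0.4282 -0.0699  1.7052] [[0.4, -0.1], [0.5, 0.0], [-1.0, 0.1]]
bin [ 0.4849  0.3237 -0.2906] [[1.7, -0.0], [1.0, 1.2], [-1.2, -1.1], [-1.6, -0.1]]
mat [ 0.4763 -0.356  -0.1265] [[-0.8, -1.2], [0.5, -0.2], [0.8, 0.8], [-0.5, 0.6]]
pin ends [0.5538 0.0657 0.08  ] [ 0.572  -0.0331  0.08  ]
catch [0.5411 0.1286] bingrip [0.5053 0.3917] target bingrip [0.528  0.1983]
bore mouth [ 0.5678 -0.013 ] toe slot [0.5982 0.0253]
```

```bash
cat > rel.py <<'E'
# usage: rel.py x y z yaw [x y z yaw ...] (m, rad): shift mm/turn in current tool axes
import sys,numpy as np
from station import status
s=status.get_state();p=s["eef_pos"];from scipy.spatial.transform import Rotation as R
Rm=R.from_euler("xyz",s["ee_rot"]).as_matrix();y=s["ee_rot"][2]
Rm=R.from_euler("xyz",[np.pi,0,y]).as_matrix()
print("t",round(s["t"],2),"pos",p.round(4),"rpy",s["ee_rot"].round(3),"q",s["q"].round(2),"w",round(s["width"],4),"F",s["force"].round(1))
for a in np.array(sys.argv[1:],float).reshape(-1,4):
    t=(y-a[3]+np.pi)%(2*np.pi)-np.pi
    print((Rm.T@(a[:3]-p)*1000).round(1).tolist(),round(t,3))
E
python3 rel.py .5 -.15 .26 -3.1  .505 .392 .15 -3.432  .505 .392 .033 -3.432
```

```text
t 0.1 pos [ 0.194  -0.6461  0.2397] rpy [ 3.14 -0.   -2.85] q [-0.99  0.36  0.01 -0.   -1.22 -0.29] w 0.0877 F [ 0.2  0.9 -0.3]
[-435.7, 387.1, -20.3] 0.25
[-596.4, 904.8, 89.7] 0.582
[-596.4, 904.8, 206.7] 0.582
```

```bash
python3 -m jog '[[1,[-436,387,-20],0.25],[1,[-436,387,-20],0.25],[1,[-436,387,-20],0.25],[1,[-436,387,-20],0.25],[1,[-436,387,-20],0.25],[1,[-436,387,-20],0.25],[1,[-436,387,-20],0.25],[1,[-436,387,-20],0.25],[1,[-436,387,-20],0.25],[1,[-596,905,90],0.582],[1,[-596,905,90],0.582],[1,[-596,905,90],0.582],[1,[-596,905,90],0.582],[1,[-596,905,90],0.582],[1,[-596,905,90],0.582],[1,[-596,905,90],0.582],[1,[-596,905,90],0.582],[1,[-596,905,90],0.582],[1,[-596,905,90],0.582]]'; python3 rel.py .505 .392 .15 -3.432  .505 .392 .033 -3.432
```

```text
t: 2.48
eef_pos: [0.5038, 0.3945, 0.1487]
ee_rot: [-3.14, -0.001, 2.854]
force: [0.2, -0.6, -0.4]
width: 0.0876
gripper_force: 0.0
t 2.48 pos [0.5038 0.3945 0.1487] rpy [-3.140e+00 -1.000e-03  2.854e+00] q [ 0.97  0.37 -0.19 -0.   -1.01 -2.83] w 0.0876 F [ 0.2 -0.6 -0.4]
[-1.8, -2.1, -1.3] 0.002
[-1.8, -2.1, 115.7] 0.002
```

```bash
python3 -m jog '[[1,[-1,0,60],0],[1,[-1,0,116],0],[1,[-1,0,116],0],[1,[-1,0,116],0],[-1,[-1,0,116],0],[-1,[-1,0,116],0],[-1,[-1,0,116],0],[-1,[-1,0,116],0],[-1,[-1,0,116],0]]' 35; python3 rel.py .505 .392 .09 -3.432
```

```text
t: 3.6
eef_pos: [0.5056, 0.3915, 0.0346]
ee_rot: [3.142, 0.0, 2.851]
force: [0.8, -0.4, 0.6]
width: 0.0431
gripper_force: 0.0
t 3.6 pos [0.5056 0.3915 0.0346] rpy [3.142 0.    2.851] q [ 0.96  0.49 -0.3   0.   -0.78 -2.82] w 0.0431 F [ 0.8 -0.4  0.6]
[0.7, 0.4, -55.4] 0.0
```

```bash
python3 -m jog '[[-1,[0,0,0],0],[-1,[0,0,0],0],[-1,[0,0,0],0],[-1,[0,0,0],0],[-1,[0,0,0],0],[-1,[0,0,-30],0],[-1,[0,0,-30],0]]' 35;  python3 - <<'E'
import numpy as np;f=np.load("poses.npz")["fx"]
for y in(.25,.185):print(f[:2]+y*np.array([-np.sin(f[2]),np.cos(f[2])]))
E
python3 rel.py .5155 .264 .065 -2.955 .5276 .2003 .065 -2.955 .5276 .2003 .0346 -2.955
```

```text
t: 4.47
eef_pos: [0.5064, 0.3924, 0.0663]
ee_rot: [3.139, 0.001, 2.852]
force: [-0.8, 0.6, -3.5]
width: 0.0081
gripper_force: 35.0
[0.51558065 0.26417038]
[0.52760742 0.20029271]
t 4.47 pos [0.5064 0.3924 0.0663] rpy [3.139e+00 1.000e-03 2.852e+00] q [ 0.96  0.45 -0.27  0.   -0.84 -2.82] w 0.0081 F [-0.8  0.6 -3.5]
[-45.5, -120.4, 1.3] -0.477
[-75.3, -178.0, 1.3] -0.477
[-75.3, -178.0, 31.7] -0.477
```

```bash
python3 -m jog '[[-1,[-20,-50,0],-0.15],[-1,[-40,-90,0],-0.3],[-1,[-45,-120,0],-0.477],[-1,[-45,-120,0],-0.477],[-1,[-55,-140,12],-0.477],[-1,[-65,-160,20],-0.477],[-1,[-75,-178,25],-0.477],[-1,[-75,-178,31],-0.477],[-1,[-75,-178,32],-0.477],[-1,[-75,-178,32],-0.477]]'; python3 rel.py .5276 .2003 .0346 -2.955
```

```text
t: 5.72
eef_pos: [0.5268, 0.1974, 0.034]
ee_rot: [-3.139, -0.001, -2.955]
force: [-2.4, -9.8, 14.9]
width: 0.0077
gripper_force: 35.0
t 5.72 pos [0.5268 0.1974 0.034 ] rpy [-3.139e+00 -1.000e-03 -2.955e+00] q [ 0.71  0.4  -0.48  0.   -0.7  -2.09] w 0.0077 F [-2.4 -9.8 14.9]
[-1.4, 2.7, -0.6] 0.0
```

```bash
python3 rel.py .527 .197 .2 -2.955 .4282 -.0699 .2 -1.436; python3 -m jog '[[-0.7,[0,0,0],0],[-0.5,[0,0,0],0],[-0.3,[0,0,0],0],[-0.3,[0,0,-62],0],[0,[0,0,-125],0],[0,[0,0,-166],0]]' ; python3 rel.py  .4282 -.0699 .2 -1.436 .4282 -.0699 .09 -1.436
```

```text
t 5.72 pos [0.5268 0.1974 0.034 ] rpy [-3.139e+00 -1.000e-03 -2.955e+00] q [ 0.71  0.4  -0.48  0.   -0.7  -2.09] w 0.0077 F [-2.4 -9.8 14.9]
[-0.2, -0.4, -166.0] 0.0
[146.5, -244.4, -166.0] -1.519
t: 6.48
eef_pos: [0.5272, 0.2, 0.2017]
ee_rot: [3.14, 0.003, -2.954]
force: [0.2, 0.3, -0.4]
width: 0.0428
gripper_force: 0.0
t 6.47 pos [0.5272 0.2    0.2017] rpy [ 3.140e+00  3.000e-03 -2.954e+00] q [ 0.71  0.2  -0.3   0.   -1.07 -2.09] w 0.0428 F [ 0.2  0.3 -0.4]
[147.5, -246.8, 1.7] -1.518
[147.5, -246.8, 111.7] -1.518
```

```bash
python3 -m jog '[[0,[148,-247,0],-1.518],[0,[148,-247,0],-1.518],[0,[148,-247,0],-1.518],[0,[148,-247,0],-1.518],[0,[148,-247,0],-1.518],[0,[148,-247,0],-1.518],[0,[148,-247,0],-1.518],[0,[148,-247,60],-1.518],[0,[148,-247,100],-1.518],[0,[148,-247,100],-1.518],[0,[148,-247,100],-1.518]]' ; python3 rel.py  .4282 -.0699 .0165 -1.436
python3 - <<'E'
from station import optics;import numpy as np,cv2
for n in("scene","top"): np.savez(f"{n}.npz",**optics.grab_frame(n))
from h import *
a=crop("top",150,340,130,300,2.6);b=crop("scene",200,420,170,300,3.0)
b=crop("scene",200,480,170,300,1.75)
o=np.zeros((600,600,3),np.uint8);a=crop("top",150,340,130,290,2.2);o[:a.shape[0],:a.shape[1]]=a;o[360:360+b.shape[0],:b.shape[1]]=b
cv2.imwrite("pics/c2.png",o)
E
```

```text
t: 7.85
eef_pos: [0.428, -0.0705, 0.0998]
ee_rot: [-3.14, -0.0, -1.437]
force: [0.6, 0.1, 0.0]
width: 0.0439
gripper_force: 0.0
t 7.85 pos [ 0.428  -0.0705  0.0998] rpy [-3.14  -0.    -1.437] q [ 0.3   0.11 -0.69  0.   -0.77 -0.16] w 0.0439 F [0.6 0.1 0. ]
[-0.6, -0.3, 83.3] -0.001
```

View pics/c2.png

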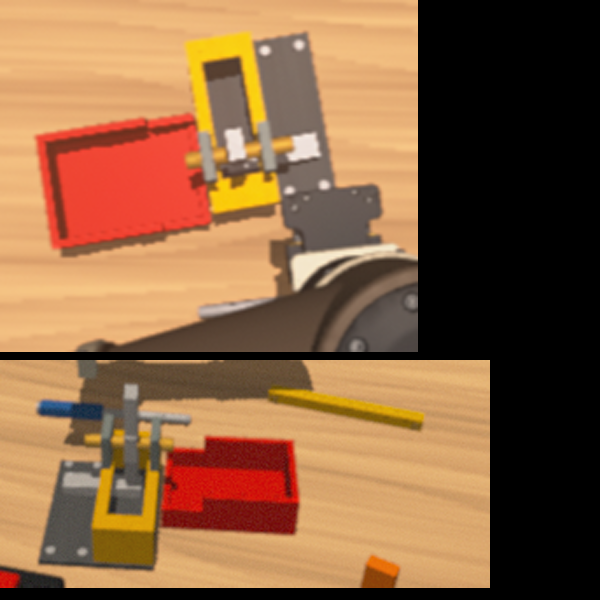

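The picture shows the bin level with its lip at the guard (top crop (201,171)) and the pin end above it at (188,160). The punch still lies under the gripper, so I grip it now.

```bash
python3 -m jog '[[0,[0,0,50],0],[0,[0,0,83],0],[0,[0,0,83],0],[0,[0,0,83],0],[-1,[0,0,83],0],[-1,[0,0,83],0],[-1,[0,0,83],0],[-1,[0,0,83],0],[-1,[0,0,83],0],[-1,[0,0,40],0],[-1,[0,0,-20],0],[-1,[0,0,-60],0],[-1,[0,0,-60],0]]' 45 ; python3 rel.py
python3 - <<'E'
from station import optics;import numpy as np,cv2
for n in("scene","top"): np.savez(f"{n}.npz",**optics.grab_frame(n))
from h import *
print(px("scene",[.428,-.07,.16]),px("scene",[.56,.02,.08]))
a=crop("scene",190,350,110,290,3.3);b=crop("top",230,310,160,280,3.3)
o=np.zeros((600,800,3),np.uint8);o[:a.shape[0],:a.shape[1]]=a;o[:b.shape[0],530:530+b.shape[1]]=b
cv2.imwrite("pics/c3.png",o)
E
```

```text
t: 9.57
eef_pos: [0.4285, -0.0704, 0.1612]
ee_rot: [-3.136, 0.001, -1.437]
force: [0.9, -0.2, -3.5]
width: 0.0174
gripper_force: 45.0
t 9.57 pos [ 0.4285 -0.0704  0.1612] rpy [-3.136e+00  1.000e-03 -1.437e+00] q [ 0.29  0.02 -0.61  0.   -0.93 -0.16] w 0.0174 F [ 0.9 -0.2 -3.5]
[252.40439662 142.31547174] [277.10922411 216.36140483]
```

View pics/c3.png

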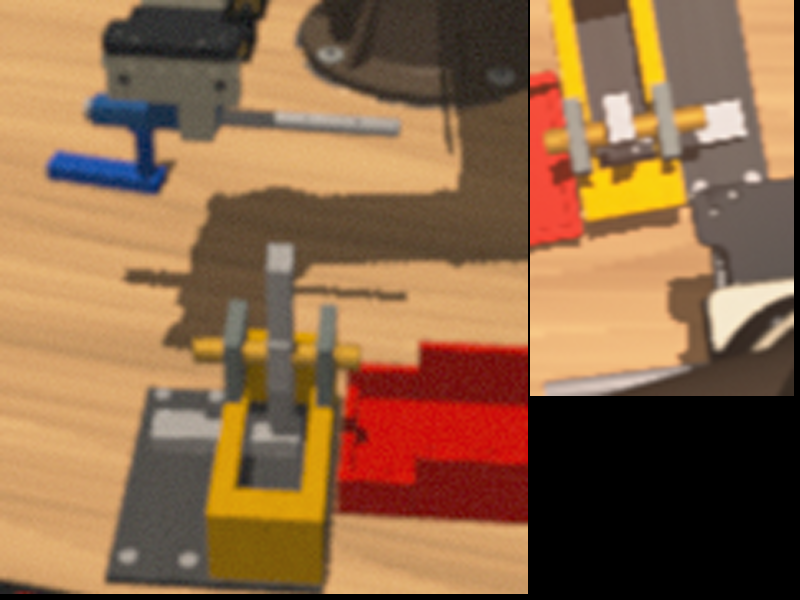

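The punch is held level, with its tip at (398,127) in the scene crop. The pin's ends are at (198,349) and (355,358). In the top crop they are at (552,140) and (702,116). Next I triangulate the pin.

Run:
```python
from h import *
from scipy.optimize import least_squares
np.set_printoptions(precision=4,suppress=True)
S=lambda u,v:np.array([190+(u+.5)/3.3-.5,110+(v+.5)/3.3-.5]); T=lambda u,v:np.array([230+(u-530+.5)/3.3-.5,160+(v+.5)/3.3-.5])
f=np.load("poses.npz")["fx"]
def loc(w): d=w[:2]-f[:2];c,s=np.cos(f[2]),np.sin(f[2]);return np.array([c*d[0]+s*d[1],-s*d[0]+c*d[1],w[2]])
for s,t in(((198,349),(702,116)),((355,358),(552,140))):
    r=least_squares(lambda w:np.r_[px("scene",w)-S(*s),px("top",w)-T(*t)],[.56,.02,.08]);print("pin end",r.x,r.fun,"fixture frame",loc(r.x))
e=np.array([.4118,.0535,.1537]);print("tip expected px",px("scene",e),"seen",S(398,127))
o=np.array([.4285,-.0704,.1537]);print("d/px 10mm along", px("scene",e+[0,.01,0])-px("scene",e),"10mm up",px("scene",e+[0,0,.01])-px("scene",e))
```

```text
pin end [ 0.5728 -0.0314  0.0816] [ 0.5599  0.0233  0.5567 -0.1551] fixture frame [ 0.0015 -0.051   0.0816]
pin end [0.5561 0.0605 0.081 ] [ 0.3982 -0.0166  0.3987 -0.0964] fixture frame [0.0021 0.0423 0.081 ]
tip expected px [311.0854 148.6562] seen [310.2576 148.1364]
d/px 10mm along [4.6926 0.6218] 10mm up [ 0.1735 -4.1577]
```

```bash
python3 rel.py .45 -.178 .16 -1.385 .5998 -.178 .0885 -1.385
```

```text
t 9.68 pos [ 0.4261 -0.0707  0.1578] rpy [ 3.141e+00  1.000e-03 -1.437e+00] q [ 0.29  0.03 -0.62 -0.   -0.93 -0.16] w 0.0171 F [-0.9  0.6 -3.8]
[109.5, -9.4, -2.2] -0.052
[129.4, -157.9, 69.3] -0.052
```

```bash
python3 -m jog '[[-1,[55,-5,0],-0.02],[-1,[110,-10,0],-0.052],[-1,[110,-10,0],-0.052],[-1,[117,-60,0],-0.052],[-1,[123,-110,20],-0.052],[-1,[129,-158,50],-0.052],[-1,[129,-158,69],-0.052],[-1,[129,-158,69],-0.052],[-1,[129,-158,69],-0.052],[-1,[129,-158,69],-0.052]]' 60
python3 - <<'E'
from station import optics,status;import numpy as np,cv2
ps=[]
for i in range(3):
    for n in("scene","top"): np.savez(f"{n}.npz",**optics.grab_frame(n)); ps.append(np.r_[status.get_state()["eef_pos"],status.get_state()["ee_rot"][2]])
print(np.array(ps).round(4))
from h import *
a=crop("scene",190,310,170,290,4.4);b=crop("top",236,300,180,260,4.2)
o=np.zeros((600,800,3),np.uint8);o[:a.shape[0],:a.shape[1]]=a;o[:b.shape[0],530:530+b.shape[1]]=b
cv2.imwrite("pics/c4.png",o)
E
```

```text
t: 10.92
eef_pos: [0.601, -0.1774, 0.0907]
ee_rot: [-3.14, -0.0, -1.385]
force: [-0.1, -0.4, -2.6]
width: 0.0176
gripper_force: 60.0
[[ 0.601  -0.1774  0.0908 -1.3848]
 [ 0.601  -0.1775  0.0908 -1.3848]
 [ 0.601  -0.1775  0.0907 -1.3848]
 [ 0.6009 -0.1775  0.0905 -1.3848]
 [ 0.6009 -0.1775  0.0904 -1.3849]
 [ 0.6009 -0.1775  0.0902 -1.3849]]
```

View pics/c4.png

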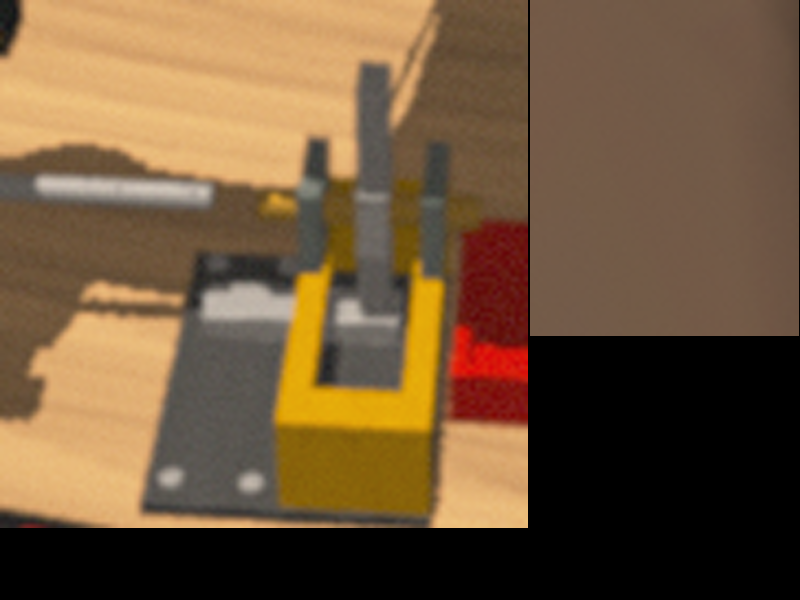

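The punch tip at (212,194) lines up with the pin end at (266,204) but sits about 2 mm high. I correct that and start pushing.

```bash
python3 -m jog '[[-1,[0,1,2],0],[-1,[0,1,2],0],[-1,[-10,1,2],0],[-1,[-18,1,2],0],[-1,[-24,1,2],0],[-1,[-28,1,2],0],[-1,[-33,1,2],0],[-1,[-38,1,2],0],[-1,[-43,1,2],0],[-1,[-48,1,2],0],[-1,[-48,1,2],0]]' 60; python3 rel.py
python3 - <<'E'
from station import optics,status;import numpy as np,cv2
for n in("scene",): np.savez(f"{n}.npz",**optics.grab_frame(n))
from h import *
cv2.imwrite("pics/c5.png",crop("scene",190,310,170,290,4.4))
E
```

```text
t: 12.6
eef_pos: [0.5908, -0.1301, 0.0876]
ee_rot: [3.142, 0.0, -1.384]
force: [-0.2, 0.2, -3.2]
width: 0.0177
gripper_force: 60.0
t 12.6 pos [ 0.5908 -0.1301  0.0876] rpy [ 3.142  0.    -1.384] q [ 0.11  0.38 -0.34 -0.   -0.85  0.08] w 0.0177 F [-0.2  0.2 -3.2]
```

View pics/c5.png

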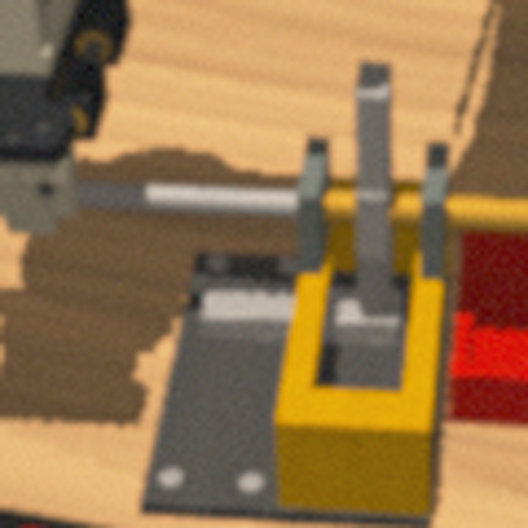

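The punch tip is in the -y lug at (300,200) and the pin sticks out at (490,212) over the bin. I keep driving it.

```bash
python3 -m jog '[[-1,[-5,0,0],0],[-1,[-10,0,0],0],[-1,[-15,0,0],0],[-1,[-20,0,0],0],[-1,[-25,0,0],0],[-1,[-30,0,0],0],[-1,[-35,0,0],0],[-1,[-40,0,0],0],[-1,[-45,0,0],0],[-1,[-50,0,0],0],[-1,[-55,0,0],0],[-1,[-60,0,0],0],[-1,[-65,0,0],0],[-1,[-70,0,0],0],[-1,[-75,0,0],0],[-1,[-80,0,0],0],[-1,[-83,0,0],0],[-1,[-83,0,0],0],[-1,[-83,0,0],0],[-1,[-83,0,0],0]]' 60; python3 rel.py
python3 - <<'E'
from station import optics,status;import numpy as np,cv2
for n in("scene",): np.savez(f"{n}.npz",**optics.grab_frame(n))
from h import *
cv2.imwrite("pics/c6.png",crop("scene",190,370,140,290,4))
E
```

```text
t: 15.15
eef_pos: [0.5756, -0.0491, 0.0875]
ee_rot: [3.142, 0.0, -1.385]
force: [-0.3, -0.2, -3.6]
width: 0.0172
gripper_force: 60.0
t 15.15 pos [ 0.5756 -0.0491  0.0875] rpy [ 3.142  0.    -1.385] q [ 0.25  0.34 -0.4  -0.   -0.83 -0.07] w 0.0172 F [-0.3 -0.2 -3.6]
```

View pics/c6.png

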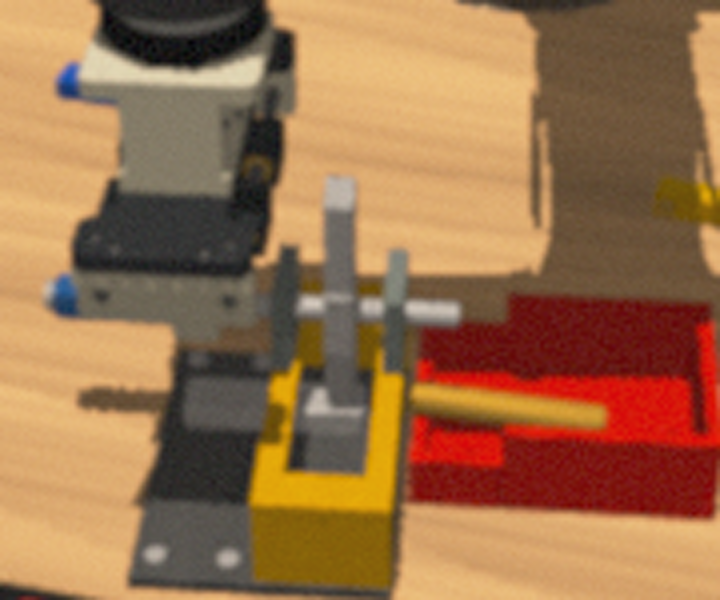

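The pin lies in the bin at (410–605, 400–415) and the punch is through both lugs. I retract the punch and lay it down.

```bash
python3 -m jog '[[-1,[30,0,0],0],[-1,[70,0,0],0],[-1,[105,0,0],0],[-1,[140,0,0],0],[-1,[140,0,0],0],[-1,[140,50,-40],0],[-1,[140,100,-60],0],[-1,[120,150,-40],0],[-1,[90,165,0],0],[-1,[90,165,30],0],[-1,[90,165,30],0],[-1,[90,165,30],0]]'; python3 rel.py .43 -.11 .0168 -1.385
python3 - <<'E'
from station import optics,status;import numpy as np,cv2
for n in("scene",): np.savez(f"{n}.npz",**optics.grab_frame(n))
from h import *
a=crop("scene",190,370,140,290,2.6)
b=crop("scene",270,380,200,280,4.5)
o=np.zeros((400+360,495,3),np.uint8);o=np.zeros((400,965,3),np.uint8)
o[:390,:468]=a;o[:360,470:965]=b
cv2.imwrite("pics/c7.png",cv2.resize(o,(800,332)))
E
python3 rel.py .43 -.11 .0168 -1.385
```

```text
t: 16.7
eef_pos: [0.4311, -0.1678, 0.0585]
ee_rot: [-3.141, -0.0, -1.384]
force: [0.8, -0.4, -3.9]
width: 0.0173
gripper_force: 60.0
t 16.7 pos [ 0.4311 -0.1678  0.0585] rpy [-3.141 -0.    -1.384] q [ 0.06  0.22 -0.68  0.   -0.67  0.13] w 0.0173 F [ 0.8 -0.4 -3.9]
[-57.0, -9.6, 41.7] 0.001
t 16.75 pos [ 0.4314 -0.1679  0.0587] rpy [-3.140e+00 -1.000e-03 -1.384e+00] q [ 0.06  0.22 -0.68  0.   -0.67  0.13] w 0.0175 F [ 1.2  0.  -2.7]
[-57.1, -9.4, 41.9] 0.001
```

View pics/c7.png

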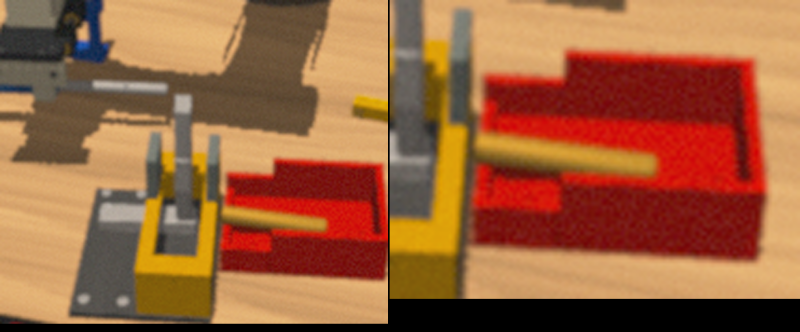

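Run:
```python
from h import *
f=np.load("poses.npz")["fx"]
def loc(w): d=w[:2]-f[:2];c,s=np.cos(f[2]),np.sin(f[2]);return np.array([c*d[0]+s*d[1],-s*d[0]+c*d[1],w[2]]).round(4)
r=pt("scene",341.1,244.2,.014);print(loc(r))
for z in(.014,.02,.025,.03,.04,.05,.066):
    l=pt("scene",293.6,239.7,z);print(loc(l),np.linalg.norm(l-r).round(4))
```

```text
[-0.0032  0.1317  0.014 ]
[-0.0096  0.0348  0.014 ] 0.0971
[-0.0028  0.0351  0.02  ] 0.0968
[0.0029 0.0353 0.025 ] 0.0972
[0.0085 0.0356 0.03  ] 0.0981
[0.0198 0.036  0.04  ] 0.1017
[0.0311 0.0365 0.05  ] 0.1074
[0.0492 0.0373 0.066 ] 0.1198
```

The pin's tail rests on the lip at about 25 mm height, so its centre is about 20 mm up and inside the bin. I lay the punch down now, then rise.

```bash
python3 -m jog '[[-1,[-40,-6,10],0],[-1,[-57,-9,30],0],[-1,[-57,-9,41],0],[-1,[-57,-9,41],0],[-1,[-57,-9,41],0],[-0.6,[-57,-9,41],0],[-0.3,[-57,-9,41],0],[-0.3,[-57,-9,41],0],[-0.3,[-57,-9,41],0],[-0.2,[-57,-9,-20],0],[0,[-57,-9,-80],0],[0,[-57,-9,-140],0],[0,[-57,-9,-190],0],[0,[-57,-9,-190],0]]'; python3 rel.py
python3 - <<'E'
from h import *
fx,ma=(np.load("poses.npz")[k] for k in("fx","ma"))
print(fx[2]-np.pi/2)
from station import optics
for n in("scene","top"): np.savez(f"{n}.npz",**optics.grab_frame(n))
from h import *
F={n:np.load(f"{n}.npz") for n in("top","scene")}
import h;h.F=F
a=crop("scene",210,300,120,270,4);b=crop("top",230,330,140,290,4)
cv2.imwrite("pics/c8.png",np.hstack([a,b]))
E
```

```text
t: 18.5
eef_pos: [0.4305, -0.1101, 0.2519]
ee_rot: [-3.133, -0.001, -1.384]
force: [-0.1, 0.6, -0.4]
width: 0.0439
gripper_force: 0.0
t 18.5 pos [ 0.4305 -0.1101  0.2519] rpy [-3.133e+00 -1.000e-03 -1.384e+00] q [ 0.2  -0.05 -0.45  0.   -1.15 -0.01] w 0.0439 F [-0.1  0.6 -0.4]
-1.384696903101399
```

View pics/c8.png

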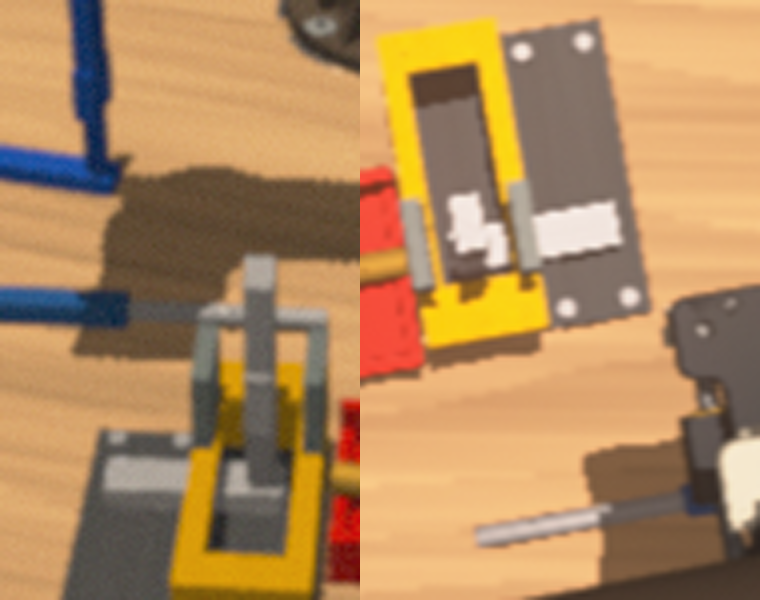

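The punch lies flat at (540,530) in the top crop. The hook still stands with its foot to -y, and its tang top is at (465,222) in the top crop and (260,268) in the scene crop.

```bash
python3 - <<'E'
from h import *
from scipy.optimize import least_squares
f=np.load("poses.npz")["fx"]
def loc(w): d=w[:2]-f[:2];c,s=np.cos(f[2]),np.sin(f[2]);return np.array([c*d[0]+s*d[1],-s*d[0]+c*d[1],w[2]]).round(4)
t=np.array([230+(105+.5)/4-.5,140+(222.5)/4-.5]);s=np.array([210+260.5/4-.5,120+268.5/4-.5])
r=least_squares(lambda w:np.r_[px("scene",w)-s,px("top",w)-t],[.56,.02,.15]);print(r.x,r.fun,loc(r.x))
print(loc(pt("top",*t,.151)),pt("top",*t,.151))
E
python3 rel.py .563 .0175 .25 -2.955 .563 .0175 .125 -2.955
```

```text
[0.56321123 0.01845939 0.1534615 ] [ 0.9842041  -0.00318575  0.93275652 -0.24139905] [ 0.0013 -0.0003  0.1535]
[0.0015 0.0015 0.151 ] [0.56300581 0.02022608 0.151     ]
t 18.6 pos [ 0.4282 -0.1101  0.2478] rpy [-3.14   0.    -1.385] q [ 0.2  -0.04 -0.46 -0.   -1.15 -0.01] w 0.044 F [ 0.1 -0.4 -1.1]
[-100.4, -156.1, -2.2] 1.57
[-100.4, -156.1, 122.8] 1.57
```

```bash
python3 -m jog '[[0,[-40,-60,0],0.3],[0,[-80,-110,0],0.6],[0,[-102,-156,0],1.57],[0,[-102,-156,0],1.57],[0,[-102,-156,0],1.57],[0,[-102,-156,0],1.57],[0,[-102,-156,0],1.57],[0,[-102,-156,0],1.57],[0,[-102,-156,0],1.57],[0,[-102,-156,0],1.57],[0,[-102,-156,30],1.57],[0,[-102,-156,30],1.57],[0,[-102,-156,30],1.57]]'; python3 rel.py .563 .019 .125 -2.955; python3 -c "
from station import optics
optics.grab_frame('top')"; python3 rel.py .563 .019 .125 -2.955
```

```text
t: 20.23
eef_pos: [0.563, 0.0188, 0.2179]
ee_rot: [-3.141, -0.0, -2.954]
force: [-0.5, 0.5, 0.5]
width: 0.044
gripper_force: 0.0
t 20.23 pos [0.563  0.0188 0.2179] rpy [-3.141 -0.    -2.954] q [ 0.38  0.19 -0.27  0.   -1.11 -1.76] w 0.044 F [-0.5  0.5  0.5]
[-0.0, 0.2, 92.9] 0.001
t 20.27 pos [0.5633 0.0189 0.2183] rpy [-3.141e+00  1.000e-03 -2.954e+00] q [ 0.38  0.19 -0.27  0.   -1.11 -1.76] w 0.0438 F [0.6 1.4 0.7]
[0.3, 0.1, 93.3] 0.001
```

```bash
python3 -m jog '[[0,[0,0,40],0],[0,[0,0,75],0],[0,[0,0,93],0],[0,[0,0,93],0],[0,[0,0,93],0],[-0.5,[0,0,93],0],[-0.7,[0,0,93],0],[-1,[0,0,93],0],[-1,[0,0,93],0],[-1,[0,0,93],0],[-1,[0,0,93],0],[-1,[0,0,93],0]]' 40; python3 rel.py .563 .019 .125 -2.955
```

```text
t: 21.78
eef_pos: [0.5629, 0.0189, 0.1248]
ee_rot: [-3.142, 0.0, -2.955]
force: [-1.6, 1.2, 6.3]
width: 0.0139
gripper_force: 39.9
t 21.77 pos [0.5629 0.0189 0.1248] rpy [-3.142  0.    -2.955] q [ 0.38  0.28 -0.39  0.   -0.9  -1.77] w 0.0139 F [-1.6  1.2  6.3]
[-0.1, 0.1, -0.2] 0.0
```

```bash
python3 -m jog '[[-1,[0,0,-3],0],[-1,[0,0,-8],0],[-1,[0,0,-8],0],[-1,[0,0,-8],-0.15],[-1,[0,0,-8],-0.3]]'; python3 -m jog '[[-1,[0,0,0],-0.15],[-1,[0,0,0],-0.3],[-1,[0,0,0],-0.45],[-1,[0,0,0],-0.6],[-1,[0,0,0],-0.75],[-1,[0,0,0],-0.9],[-1,[0,0,0],-1.05],[-1,[0,0,0],-1.17],[-1,[0,0,0],-1.27],[-1,[0,0,0],-1.27],[-1,[0,0,0],-1.27]]'; python3 rel.py .563 .019 .133 -1.385
python3 - <<'E'
from station import optics
import numpy as np
for n in("scene","top"): np.savez(f"{n}.npz",**optics.grab_frame(n))
from h import *
a=crop("scene",210,300,140,290,4);b=crop("top",230,330,140,290,4)
cv2.imwrite("pics/c9.png",np.hstack([a,b]))
E
```

```text
t: 22.4
eef_pos: [0.5626, 0.0188, 0.1323]
ee_rot: [3.141, -0.0, -2.65]
force: [-0.1, -0.0, -3.5]
width: 0.0137
gripper_force: 39.9
t: 23.78
eef_pos: [0.5627, 0.0189, 0.1324]
ee_rot: [3.141, 0.0, -1.387]
force: [-0.6, -0.5, -4.8]
width: 0.0139
gripper_force: 39.9
t 23.77 pos [0.5627 0.0189 0.1324] rpy [ 3.141  0.    -1.387] q [ 0.38  0.27 -0.38 -0.   -0.92 -0.2 ] w 0.0139 F [-0.6 -0.5 -4.8]
[-0.1, -0.3, -0.6] -0.002
```

View pics/c9.png

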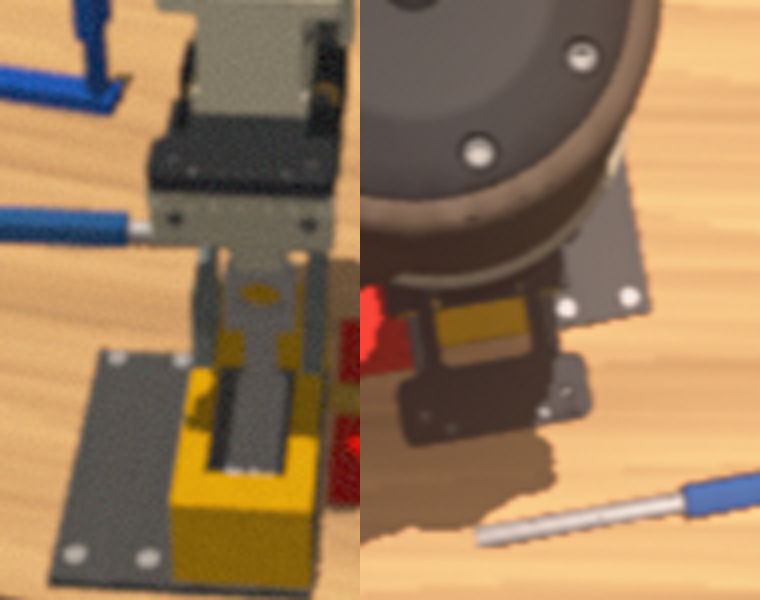

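The foot lies along the slot, centred at (256,420) in the scene crop, and the eye hole is visible. I draw it up gently.

```bash
python3 -m jog '[[-1,[0,0,-8],0],[-1,[0,0,-16],0],[-1,[0,0,-22],0],[-1,[0,0,-26],0],[-1,[0,0,-30],0],[-1,[0,0,-34],0]]'; python3 -m jog '[[-1,[0,0,-6],0],[-1,[0,0,-12],0],[-1,[0,0,-20],0],[-1,[0,0,-30],0],[-1,[0,0,-45],0],[-1,[0,0,-60],0],[-1,[0,0,-80],0],[-1,[0,0,-100],0],[-1,[0,0,-100],0]]'
python3 - <<'E'
from h import *
m=np.load("poses.npz")["ma"];h=.186;print(m[:2]-.034*np.array([np.cos(h),np.sin(h)]))
E
python3 rel.py .4429 -.3623 .266 -1.385 .4429 -.3623 .13 -1.385
```

```text
t: 24.62
eef_pos: [0.5627, 0.0189, 0.1667]
ee_rot: [3.141, 0.0, -1.385]
force: [-0.3, -0.1, -3.9]
width: 0.0137
gripper_force: 39.9
t: 25.75
eef_pos: [0.5638, 0.0191, 0.2689]
ee_rot: [-3.138, 0.0, -1.385]
force: [0.0, 0.5, -4.3]
width: 0.0135
gripper_force: 39.9
[ 0.44291304 -0.36225094]
t 25.75 pos [0.5638 0.0191 0.2689] rpy [-3.138  0.    -1.385] q [ 0.38  0.16 -0.2   0.   -1.21 -0.2 ] w 0.0135 F [ 0.   0.5 -4.3]
[352.4, 189.4, 2.9] 0.0
[352.4, 189.4, 138.9] 0.0
```

```bash
python3 -m jog '[[-1,[30,16,0],0],[-1,[75,40,0],0],[-1,[120,64,0],0],[-1,[165,89,0],0],[-1,[210,113,0],0],[-1,[255,137,0],0],[-1,[300,161,0],0],[-1,[335,180,0],0],[-1,[352,189,0],0],[-1,[352,189,0],0],[-1,[352,189,30],0],[-1,[352,189,70],0],[-1,[352,189,105],0],[-1,[352,189,125],0],[-1,[352,189,130],0],[-1,[352,189,130],0],[-1,[352,189,130],0]]'
python3 - <<'E'
from station import optics
import numpy as np
for n in("scene","top"): np.savez(f"{n}.npz",**optics.grab_frame(n))
from h import *
a=crop("scene",60,220,90,250,2.5);b=crop("top",360,490,170,330,2.5)
cv2.imwrite("pics/c10.png",np.hstack([a,b]))
E
python3 rel.py .4429 -.3623 .123 -1.385
```

```text
t: 27.88
eef_pos: [0.443, -0.3621, 0.1378]
ee_rot: [-3.14, -0.001, -1.384]
force: [0.1, 0.4, -3.4]
width: 0.0135
gripper_force: 40.0
t 27.98 pos [ 0.4427 -0.3621  0.1376] rpy [-3.140e+00 -1.000e-03 -1.385e+00] q [-0.34  0.28 -0.36  0.   -0.93  0.53] w 0.0136 F [ 0.3 -0.2 -3.9]
[0.2, -0.2, 14.6] 0.0
```

View pics/c10.png

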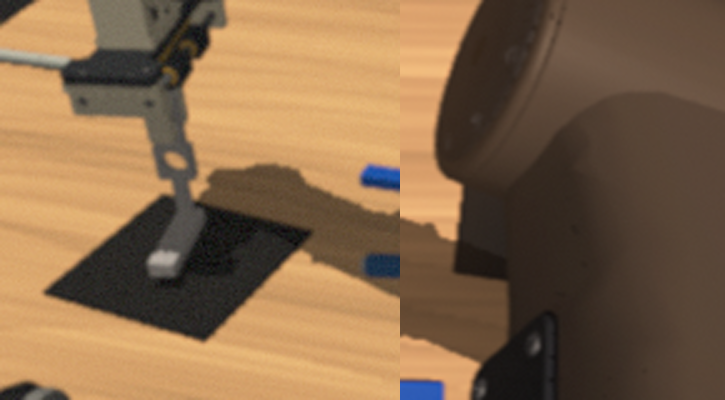

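The hook hangs upright about 15 mm over the mat, its foot at (175,245) well inside the mat's edges in the scene crop. I lower it in small steps and watch the force.

```bash
python3 -m jog '[[-1,[0,0,6],0],[-1,[0,0,10],0],[-1,[0,0,13],0],[-1,[0,0,14],0],[-1,[0,0,14],0]]'; python3 rel.py .4429 -.3623 .1228 -1.385
```

```text
t: 28.6
eef_pos: [0.442, -0.3621, 0.1229]
ee_rot: [3.141, -0.0, -1.385]
force: [-2.5, 0.3, 2.1]
width: 0.0137
gripper_force: 40.0
t 28.6 pos [ 0.442  -0.3621  0.1229] rpy [ 3.141 -0.    -1.385] q [-0.34  0.29 -0.37  0.   -0.9   0.53] w 0.0137 F [-2.5  0.3  2.1]
[0.3, -0.8, 0.1] 0.0
```

```bash
python3 -m jog '[[-0.65,[0,0,0],0],[-0.5,[0,0,0],0],[-0.3,[0,0,0],0],[-0.2,[0,0,0],0],[-0.2,[0,0,0],0],[-0.2,[0,0,-40],0],[-0.2,[0,0,-90],0],[-0.2,[0,0,-140],0],[-0.2,[0,0,-140],0],[-0.2,[0,-150,-140],0],[-0.2,[0,-150,-140],0],[-0.2,[0,-150,-140],0],[-0.2,[0,-150,-140],0],[-0.2,[0,-150,-140],0]]'
python3 - <<'E'
from station import optics
import numpy as np
for n in("scene","top"): np.savez(f"{n}.npz",**optics.grab_frame(n))
from h import *
a=crop("scene",60,380,90,290,1.8);b=crop("scene",80,190,110,250,1.9)
o=np.zeros((360,785,3),np.uint8);o[:,:576]=a;o[:266,576:]=b
cv2.imwrite("pics/c11.png",o)
E
```

```text
t: 30.35
eef_pos: [0.5889, -0.3342, 0.2618]
ee_rot: [3.14, 0.001, -1.385]
force: [0.1, 0.0, 0.7]
width: 0.035
gripper_force: 0.0
```

I have already viewed more than ten pictures, so I check the final state numerically: colours sampled at the pixels where the hook, punch and pin should be.

Run:
```python
from h import *
h=np.array([.4425,-.3621]);x=np.array([np.cos(.186),np.sin(.186)])
f=np.load("poses.npz")["fx"]
for name,xy,z in [("tang top",h,.147),("tang mid",h,.125),("stem",h,.045),("foot toe",h+.07*x,.02),("beside tang +30",h+.03*np.array([-x[1],x[0]]),.125),("beside tang -30",h-.03*np.array([-x[1],x[0]]),.125),
  ("punch handle",[.43+.006,-.11-.04],.009),("pin",f[:2]+.09*np.array([-np.sin(f[2]),np.cos(f[2])]),.02)]:
    for n in("scene","top"):
        p=px(n,[xy[0],xy[1],z]).round().astype(int);c=F[n]["color"]
        print(name,n,p,c[p[1]-1:p[1]+2,p[0]-1:p[0]+2].mean((0,1)).round() if 0<=p[1]<420 and 0<=p[0]<560 else None)
```

```text
tang top scene [127 134] [169. 160. 150.]
tang top top [461 264] [70. 55. 44.]
tang mid scene [129 143] [100.  94.  90.]
tang mid top [455 263] [66. 53. 42.]
stem scene [135 172] [80. 76. 73.]
stem top [436 261] [55. 44. 35.]
foot toe scene [128 198] [82. 79. 75.]
foot toe top [425 228] [37. 30. 27.]
beside tang +30 scene [141 143] [218. 166. 110.]
beside tang +30 top [440 266] [58. 46. 37.]
beside tang -30 scene [116 142] [217. 167. 110.]
beside tang -30 top [470 261] [75. 59. 47.]
punch handle scene [221 196] [30. 49. 71.]
punch handle top [334 261] [59. 60. 81.]
pin scene [321 242] [197. 146.  49.]
pin top [217 209] [231. 167.  68.]
```

The hook shows steel-grey at its tang, stem and toe, with bare bench on either side of the tang, so it stands upright. The punch handle and the pin are also where they should be, so I hand the job in.

```bash
python3 -c "
from station import order;print(order.job_done())"
```

```text
the job is handed in; nothing more can be done
None
```

The job is handed in, verdict not shown: pin in the red bin (its tail on the lip), punch flat on the bench, steel hook upright on the mat at about 30 s; I viewed 12 pictures, two over the limit of 10, so the final check was by pixel colours only.

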